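# Set the bottle size on the labelling machine and start it

## Task

Set the labelling machine for the second-largest bottle: with a fingertip, push the pointed handle of its selector round, click by click, to the fifth of its six marks (clockwise seen from above, counted from the smallest bottle picture), and only then press the large start button. Push the handle from one side and do not pinch it, leave the small stop button alone, and leave the bottles and other things lying about where they are.

Things in the scene. Friction and masses are not known exactly. Their poses are not given: they have to be found in the camera images.
- machine: Fixed bench-top bottle labelling machine: grey deck 260 mm (its x) by 460 mm (its y), flat top 60 mm above the counter. Origin: centre of its underside, on the counter; x points away from its front edge (front faces the robot), y to its left, z up. Left part (y 120 to 210 mm): roller cradle with a lying bottle, top 153 mm above the counter; left of the deck a paper reel, 136 mm tall.
- dial (a joint): Selector angle in rad, growing clockwise seen from above, 0 to 2.618 between stops. Six sprung clicks 0.5236 rad (30 deg) apart: mark 1 at 0 (handle 75 deg anticlockwise of the machine's x), mark 5 at 2.094 (45 deg clockwise of it), mark 6 at 2.618. Starts at marks 1 to 4. A click takes about 0.17 N m; once past the midpoint it snaps into the next by itself and stays there.
- dial_axis (a point): Point on the selector's vertical turning axis, at the top of its handle, 36 mm above the deck (96 mm above the counter); machine frame x -10, y -30 mm. The marks are flat white bottle pictures on the panel, growing from mark 1 to mark 6, in an arc 78 to 110 mm from the axis, on its far side.
- blade_tip (a point): Free end of the selector's handle, at its top, 68 mm from dial_axis. The handle is a black upright blade 12.5 mm thick with a white line on top, from 8 mm behind the axis to 68 mm in front of it and from 4 to 36 mm above the deck. Below it is a round hub, radius 28 mm, top 11 mm above the deck.
- start (a joint): Travel of the large start button in m: 0 up, 0.006 fully down; takes 1.5 to 5 N, springs back up.
- start_top (a point): Centre of the top face of the large grey start button (36 mm wide, in a black collar 52 mm wide), 22 mm above the deck, near the deck's front right corner (machine frame x -70, y -170 mm). It is pressed straight down.
- stop (a joint): Travel of the small stop button in m: 0 up, 0.006 fully down. Not to be pressed.
- stop_top (a point): Centre of the top of the small grey stop button (18 mm wide, collar 34 mm), 22 mm above the deck, beyond the start button at machine frame x 30, y -190 mm.
- stopper: Loose cork stopper, 34 mm wide, 36 mm tall, standing on the deck in front of the selector. Origin at its foot.
- mini_jar: Loose small jar, 36 mm wide, 50 mm tall, standing on the deck beyond the stop button. Origin at its foot.
- cradle_bottle_mid (a point): Middle of the loose bottle (70 mm wide, 230 mm long) that lies in the roller cradle.
- tall_bottle: Loose bottle, 68 mm wide, 280 mm tall, standing on the counter left of the machine. Origin at its foot.
- mug: Loose glass mug, 76 mm wide plus handle, 90 mm tall, on the counter front left. Origin at its foot.
- gift_box: Loose open cardboard gift box, 110 x 140 mm, 50 mm tall, on the counter front right. Origin under its centre.
- tin: Loose tin, 74 mm wide, 80 mm tall, on the counter right of the machine. Origin at its foot.

How it is judged (in metres and radians):
On the way, in this order (a step that is already met when the one before it is completed fails the run):
1. the selector rests at its fifth mark, not yet started (value of joint dial between 1.964 and 2.224 rad and velocity of joint dial between -0.2 and 0.2 rad/s and value of joint start below 0.002 m), for 0.2 s.
2. the large start button is pressed down (value of joint dial between 1.964 and 2.224 rad and value of joint start above 0.0045 m).
At the end, for the whole second after the job is handed in: The selector rests at its fifth mark (2.094 rad, within 0.13), it was set before the start button was pressed at least 4.5 of its 6 mm, both buttons are up again, and each loose thing is within 30 mm of where it stood (value of joint dial between 1.964 and 2.224 rad and velocity of joint dial between -0.1 and 0.1 rad/s and value of joint each of start, stop below 0.0015 m and distance of each of stopper, mini_jar, tall_bottle, mug, gift_box, tin, cradle_bottle_mid from where it was at the start of the episode below 0.03 m); the robot touches nothing.
It fails at once if the start button is pressed while the selector is not at the fifth mark (value of joint start above 0.003 m and not (value of joint dial between 1.964 and 2.224 rad)).
It fails at once if the small stop button is pressed (value of joint stop above 0.003 m).
It fails at once if the selector's handle is pinched (pressed from both sides at once) (contact force between each of dial_c2, dial_c3 and the fingers above 1 N).
It fails at once if one of the loose things standing or lying about is lifted, carried or pushed away (more than 30 mm) (distance of any of stopper, mini_jar, tall_bottle, mug, gift_box, tin, cradle_bottle_mid from where it was at the start of the episode above 0.03 m).
It also fails if it takes over 51 s, if anything falls off the work surface, if the arm or the gripper's body presses on something with over 40 N, if the wrist force passes 120 N, or if a joint passes its speed limit or range.

## Robot

A 6-joint arm with a two-finger parallel gripper is mounted at the origin on the work surface. World frame = base frame: x ahead of the robot, y to its left, z up, the work surface at z = 0. Lengths are in mm, angles in rad, forces in N, time in s.
With the tool pointing down it reaches from about 350 to 875 mm from the base axis. Payload 4.2 kg.
Tool frame: the origin (TCP) lies at the very end of the fingers, on their centre line; the grasp point (between the pads) lies arm.hold_point_z behind it (arm.hold_point_z is the distance from the TCP to the grasp point, in mm); y points along the fingers, x is the direction in which the jaws open and shut, and the axes are right-handed (so a half turn about y gives the same grasp; the last joint's range is limited). The gripper opens to 85 mm and grips with 20 to 120 N. Pads are 22 mm wide; open, the fingers measure 114 mm over their backs; the gripper's body (76 mm by 85 mm) begins 54 mm behind the grasp point. The pads swing forward as they close: fully open they stand 13 mm farther back than shut.
Start: joints at [-1.055, 0.385, 0.008, 0, -1.194, -0.259], TCP at [158.759, -604.479, 231.312] pointing down, gripper open.
Joint ranges: [-3.14, 3.14], [-1.21, 2.06], [-1.07, 1.41], [-3.16, 2.05], [-2.99, -0.16], [-3.1, 3.1]. Speed limits (rad/s): [2.79, 2.79, 3.14, 3.14, 3.14, 3.14].

## Interface

Orientations are given as a unit quaternion [x, y, z, w].
In Python, from bench import arm gives the robot as it stands.
- The arm moves only by the shell command python3 -m creep 'ROWS'. ROWS is JSON, a list of rows, each a list of 3 entries, a list of its own where there are three numbers: the shift along the world's x, y, z in mm, then the turn, a rotation vector about the world's x, y, z in rad, then the gripper command: -1 is shut, 1 is fully open, values between are in proportion. In form: [[[dx, dy, dz], [wx, wy, wz], jaw], ...]. A call has 1 to 12 rows; each row is the pose to reach, as a shift and turn from the pose commanded when the call began; what a row does not reach only later rows make up. A row lasts 1/12 s, in which the tool goes at most 41.7 mm and 7.16 degrees, less where a joint would pass 70% of its speed; a pose out of reach is approached as far as the arm can. A call with a gripper value outside its range is refused whole. The fingers move at their own pace and stop on an object; the grip force is fixed at half the most. Time passes only in rows, so rows that repeat a pose let the fingers close. It gives the time, the measured TCP pose, the force and the opening at its end, in the units of the state.
- arm.read_state(): the state, without advancing time (a new reading comes with each control period).
- arm.get_image(name): name is "side" or "top"; returns (picture, depth): 480x640x3 uint8, red, green, blue; 480x640 float32, mm along the optical axis (not along the pixel's ray), 0 where there is no reading.
- arm.camera_params(name): a dict with "camera_matrix" (3x3 intrinsics, pixels), "extrinsics" (4x4, takes a point from world to camera coordinates). Camera axes: x right, y down, z forward; pixel columns grow to the right and rows downward; lengths in mm; the calibration is good to about 2 mm. A picture is of the moment at which its call begins. camera_params takes no time and is no camera call.
- arm.job_done(): hands the job in, once; it reports no verdict.
The state is a dict: "clock": time; "joints": joint angles; "joint_vel": joint speeds; "joint_efforts": joint torques, N m; "position": TCP position; "ee_rot": TCP orientation; "contact_force": force on the tool from outside, world axes, zero at the start; "wrist_torque": the same for the moment, N m; "gripper_width": finger opening in mm.
Only numpy, scipy, OpenCV 4.12 (cv2) and the standard library are available. Lean on these libraries where they do the work, as an engineer would, in place of code of your own. Each camera call takes 0.05 s, during which the arm holds its last target.

## Working session

There is one attempt and no reset: what is moved stays moved. The work goes in short steps, Python scripts to look and compute and a shell command to move; the robot and the scene stay as the last step left them, time stands still between calls to the robot, and variables do not carry over. Pictures are saved under pics/ and viewed, and the job is handed in when it is done.

```bash
ls; mkdir -p pics; python3 - <<'E'
from bench import arm
import cv2,numpy as np
for n in("side","top"):
    p,d=arm.get_image(n); cv2.imwrite(f"pics/{n}0.png",p[:,:,::-1]); np.savez(f"{n}0.npz",p=p,d=d)
    c=arm.camera_params(n); print(n,np.round(c["camera_matrix"],1).tolist(),np.round(c["extrinsics"],4).tolist())
print(arm.read_state(),arm.hold_point_z)
E
```

```text
pics
side [[440.2, 0.0, 313.4], [0.0, 440.2, 235.8], [0.0, 0.0, 1.0]] [[-0.9938, -0.111, -0.0093, 479.6926], [-0.0671, 0.6635, -0.7452, 96.2534], [0.0889, -0.7399, -0.6668, 1017.1982], [0.0, 0.0, 0.0, 1.0]]
top [[475.7, 0.0, 322.8], [0.0, 475.7, 239.7], [0.0, 0.0, 1.0]] [[0.0123, -0.9996, 0.0252, 0.4277], [-0.9979, -0.0139, -0.0638, 491.4048], [0.0642, -0.0244, -0.9976, 1159.4233], [0.0, 0.0, 0.0, 1.0]]
{'clock': 0.1, 'joints': array([-1.05535955e+00,  3.85501469e-01,  6.77922444e-03, -4.36830469e-04,
       -1.19398738e+00, -2.58596281e-01]), 'joint_vel': array([-0.00046635, -0.00186976,  0.00343764,  0.00274363, -0.00167205,
        0.00174563]), 'joint_efforts': array([-1.53434926e-04, -3.93318558e+01,  1.88929743e+01,  4.19794723e+00,
       -2.57456006e-03,  1.04203515e-06]), 'position': array([ 158.65476885, -604.00080088,  230.32407531]), 'ee_rot': array([ 0.43132605,  0.56027617, -0.55948672, -0.43246164]), 'contact_force': array([-0.24994776,  0.1470044 , -0.4914129 ]), 'wrist_torque': array([-0.01408565,  0.00331304, -0.00376899]), 'gripper_width': 85.20821963130125} 18.700000000000003
```

```bash
ls pics
```

```text
side0.png
top0.png
```

View pics/top0.png

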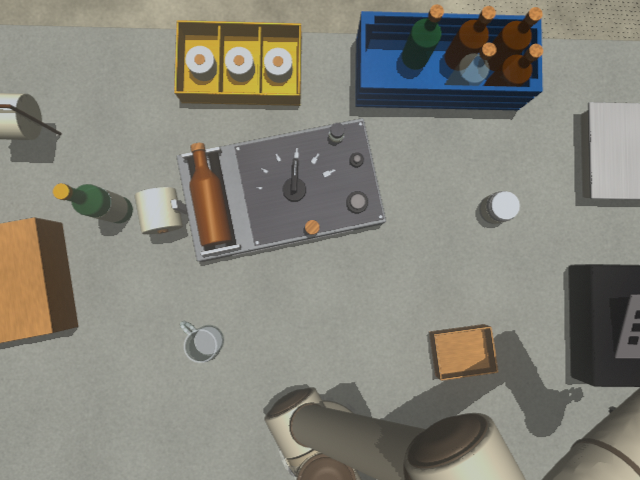

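View pics/side0.png

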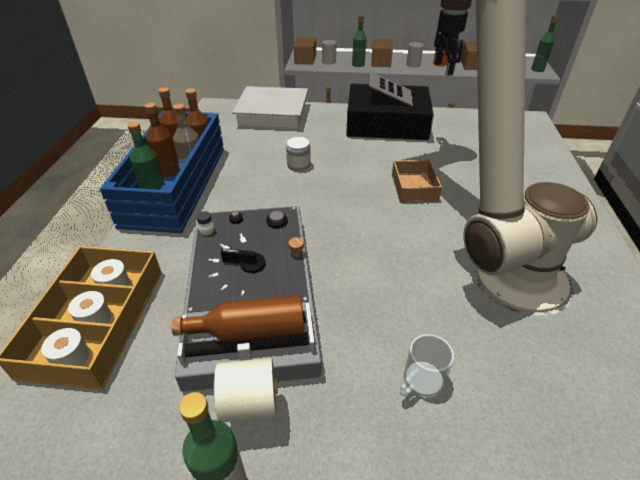

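```bash
cat > h.py <<'E'
import numpy as np,cv2
from bench import arm
def bp(n,u,v,z):
    c=arm.camera_params(n);K=np.array(c["camera_matrix"]);E=np.array(c["extrinsics"])
    r=E[:3,:3].T@np.linalg.solve(K,[u,v,1]);o=-E[:3,:3].T@E[:3,3]
    return o+r*(z-o[2])/r[2]
def pj(n,P):
    c=arm.camera_params(n);K=np.array(c["camera_matrix"]);E=np.array(c["extrinsics"])
    q=K@(E[:3,:3]@np.array(P)+E[:3,3]);return q[:2]/q[2]
E
python3 - <<'E'
import cv2,numpy as np
from h import *
from scipy.spatial.transform import Rotation as R
s=arm.read_state();print(R.from_quat(s['ee_rot']).as_matrix().round(3))
p=np.load("top0.npz")['p'];a=p[110:270,230:390];cv2.imwrite("pics/z1.png",cv2.resize(a,(640,640),interpolation=cv2.INTER_CUBIC)[:600,:,::-1])
p=np.load("side0.npz")['p'];a=p[195:295,180:320];cv2.imwrite("pics/z2.png",cv2.resize(a,(784,560),interpolation=cv2.INTER_CUBIC)[:,:,::-1])
E
```

```text
[[-0.254 -0.001 -0.967]
 [ 0.967  0.002 -0.254]
 [ 0.002 -1.     0.   ]]
```

View pics/z1.png

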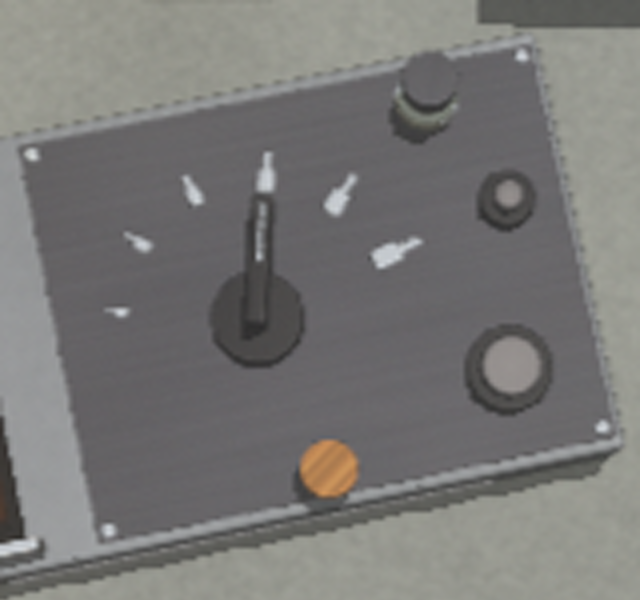

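View pics/z2.png

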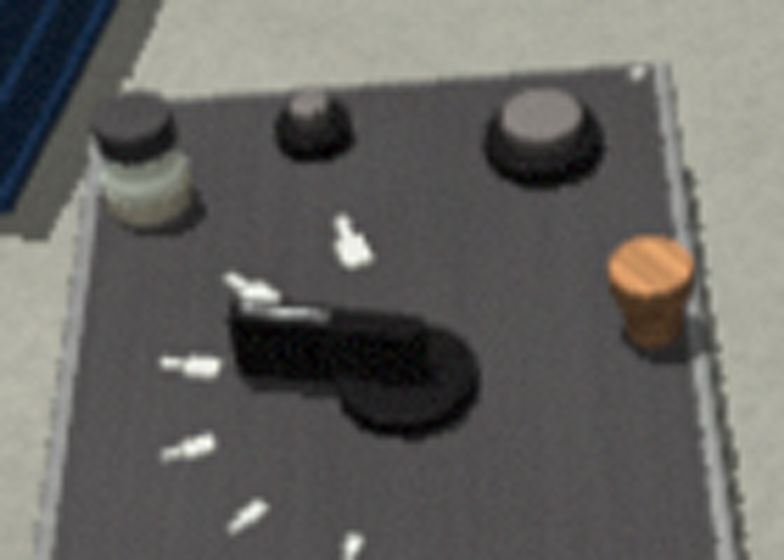

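```bash
cat > m.py <<'E'
from h import *
f=lambda x,y:(230+(x+.5)/4-.5,110+(y+.5)/4-.5)
pts=[((512,364),82,(-70,-170)),((508,194),82,(30,-190)),((257,318),71,(-10,-30))]
W=np.array([bp("top",*f(*p),z)[:2] for p,z,_ in pts]);M=np.array([m for *_,m in pts],float)
Mc=M-M.mean(0);Wc=W-W.mean(0)
th=np.arctan2((Mc[:,0]*Wc[:,1]-Mc[:,1]*Wc[:,0]).sum(),(Mc*Wc).sum())
c,s=np.cos(th),np.sin(th);Rm=np.array([[c,-s],[s,c]]);t=W.mean(0)-Rm@M.mean(0)
E
python3 - <<'E'
from m import *
print(W.round(1).tolist(),np.degrees(th),t, (W-(M@Rm.T+t)).round(1).tolist())
for n,P,z in [("axis",(-10,-30),96),("start",(-70,-170),82),("stop",(30,-190),82)]:
    q=Rm@P+t;print(n,q.round(1),pj("top",[*q,z]).round(1),pj("side",[*q,z]).round(1))
for k,p in [("tip",(262,197)),("tail",(254,328))]:
    print(k,(Rm.T@(bp("top",*f(*p),96)[:2]-t)).round(1))
for a in(15,-15,-45):
    q=Rm@(np.array([-10,-30])+68*np.array([np.cos(np.radians(a)),np.sin(np.radians(a))]))+t;print(a,q.round(1),pj("side",[*q,96]).round(1))
g=lambda x,y:(180+(x+.5)/5.6-.5,195+(y+.5)/5.6-.5)
for k,p,z in [("start side",(545,113),82),("stop side",(311,103),82),("hub",(410,378),71)]:print(k,g(*p),bp("side",*g(*p),z).round(1))
for k,p,z in [("stopper",(329,467),96),("minijar",(430,80),110)]:print(k,bp("top",*f(*p),z).round(1))
E
```

```text
[[580.0, -72.0], [681.1, -68.9], [606.7, 78.3]] 12.979338864564456 [609.62279659 109.54395826] [[0.4, -0.2], [-0.5, -0.0], [0.0, 0.2]]
axis [606.6  78.1] [293.6 187.3] [251.8 252.4]
start [579.6 -71.8] [357.5 200.8] [276.6 214.6]
stop [681.5 -68.9] [356.6 157.9] [235.2 212.7]
tip [ 54.4 -47.4]
tail [-19.6 -26.9]
15 [666.7 110. ] [220.7 260.8]
-15 [674.6  75.7] [221.4 249.4]
-45 [664.3  42. ] [229.9 239.4]
start side (276.9107142857143, 214.76785714285714) [578.7 -71.2  82. ]
stop side (235.125, 212.98214285714286) [681.5 -67.9  82. ]
hub (252.80357142857144, 262.0892857142857) [606.   82.6  71. ]
stopper [516.5  34.5  96. ]
minijar [740.1 -20.6 110. ]
```

The handle points at mark 4, since its tip lies at machine angle -15°. One clockwise click is needed, pushed from its left (+y) side. I'll shut the gripper and go to a hover point left of the handle.

```bash
python3 -m creep '[[[250,358,20],[0,0,-0.24],-1],[[250,358,20],[0,0,-0.24],-1],[[250,358,20],[0,0,-0.24],-1],[[250,358,20],[0,0,-0.24],-1],[[250,358,20],[0,0,-0.24],-1],[[250,358,20],[0,0,-0.24],-1],[[250,358,20],[0,0,-0.24],-1],[[250,358,20],[0,0,-0.24],-1],[[250,358,20],[0,0,-0.24],-1],[[250,358,20],[0,0,-0.24],-1],[[250,358,20],[0,0,-0.24],-1],[[250,358,20],[0,0,-0.24],-1]]'
```

```text
clock: 1.1
position: [410.9, -243.5, 251.4]
ee_rot: [0.495, 0.506, -0.505, -0.494]
contact_force: [0.1, -0.2, 0.2]
gripper_width: 0.2
```

```bash
python3 -m creep '[[[251,371,-70],[0,0,-0.23],-1],[[251,371,-70],[0,0,-0.23],-1],[[251,371,-70],[0,0,-0.23],-1],[[251,371,-70],[0,0,-0.23],-1],[[251,371,-70],[0,0,-0.23],-1],[[251,371,-70],[0,0,-0.23],-1],[[251,371,-70],[0,0,-0.23],-1],[[251,371,-70],[0,0,-0.23],-1],[[251,371,-70],[0,0,-0.23],-1],[[251,371,-70],[0,0,-0.23],-1],[[251,371,-70],[0,0,-0.23],-1],[[251,371,-70],[0,0,-0.23],-1]]'
python3 - <<'E'
from h import *
for n in("side","top"):
    p,d=arm.get_image(n); cv2.imwrite(f"pics/{n}1.png",p[:,:,::-1])
s=arm.read_state();print(s['position'],s['joints'].round(2))
E
```

```text
clock: 2.1
position: [661.9, 129.0, 177.5]
ee_rot: [-0.549, -0.444, 0.446, 0.55]
contact_force: [0.8, -0.3, -1.0]
gripper_width: -0.5
[659.67794324 125.42176959 178.9681293 ] [ 0.43  0.5   0.06 -0.   -1.14 -2.21]
```

View pics/side1.png

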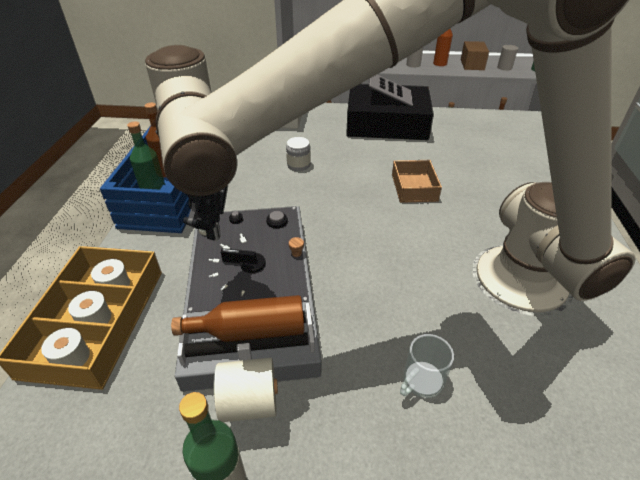

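```bash
python3 - <<'E'
from h import *
print(pj("side",[660,125,179]))
E
python3 -m creep '[[[0,0,-25],[0,0,0],-1],[[0,0,-50],[0,0,0],-1],[[0,0,-70],[0,0,0],-1],[[0,0,-85],[0,0,0],-1],[[0,0,-94],[0,0,0],-1],[[0,0,-101],[0,0,0],-1],[[0,0,-101],[0,0,0],-1],[[0,0,-101],[0,0,0],-1]]'
python3 - <<'E'
from h import *
p,d=arm.get_image("side"); cv2.imwrite("pics/side2.png",cv2.resize(p[140:320,140:360],(733,600))[:,:,::-1])
s=arm.read_state();print(s['position'],s['contact_force'])
E
```

```text
[215.67245343 236.56194505]
clock: 2.87
position: [660.1, 124.0, 81.1]
ee_rot: [0.551, 0.444, -0.444, -0.55]
contact_force: [-0.9, -0.1, 0.4]
gripper_width: -0.2
[660.4295175  124.27951063  81.60124494] [-0.86899444  0.28856686  0.98372627]
```

View pics/side2.png

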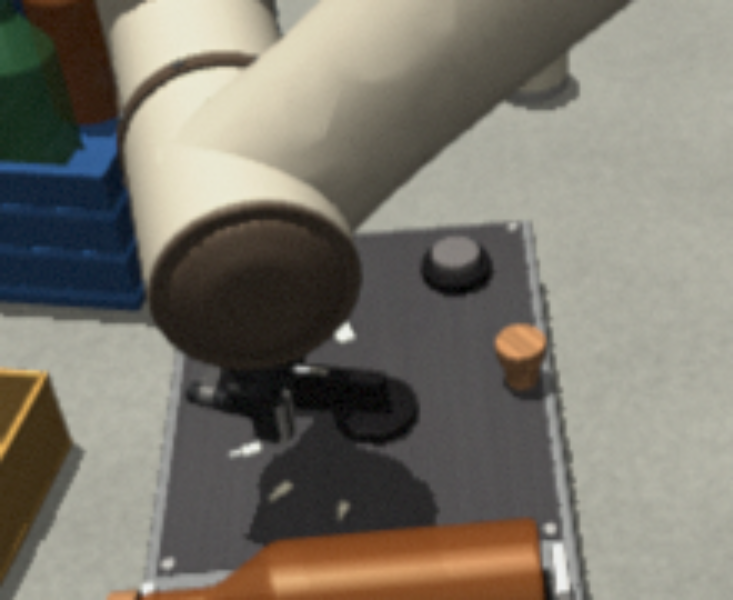

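The fingertip (zoom ~275,430) is left of the blade and clear of it. Now I'll push slowly toward -y.

```bash
python3 -m creep '[[[0,-6,0],[0,0,0],-1],[[0,-12,0],[0,0,0],-1],[[0,-17,0],[0,0,0],-1],[[0,-21,0],[0,0,0],-1],[[0,-24,0],[0,0,0],-1],[[0,-26,0],[0,0,0],-1],[[0,-28,0],[0,0,0],-1],[[0,-30,0],[0,0,0],-1],[[0,-32,0],[0,0,0],-1],[[0,-34,0],[0,0,0],-1],[[0,-36,0],[0,0,0],-1],[[0,-36,0],[0,0,0],-1]]'
python3 - <<'E'
from h import *
p,d=arm.get_image("side"); cv2.imwrite("pics/side3.png",cv2.resize(p[140:320,140:360],(733,600))[:,:,::-1])
s=arm.read_state();print(s['position'],s['contact_force'])
E
```

```text
clock: 3.92
position: [659.6, 88.2, 80.3]
ee_rot: [-0.55, -0.444, 0.444, 0.55]
contact_force: [-1.0, 2.3, 0.1]
gripper_width: 0.0
[659.67247476  88.17047836  80.34863705] [-0.66924411  1.06994359  0.81507007]
```

View pics/side3.png

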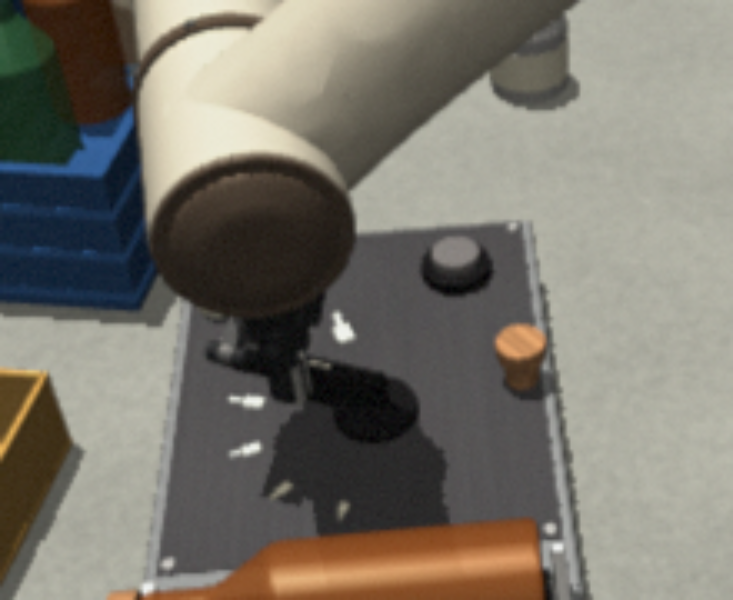

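```bash
python3 -m creep '[[[0,-1.5,0],[0,0,0],-1],[[0,-3,0],[0,0,0],-1],[[0,-4.5,0],[0,0,0],-1],[[0,-6,0],[0,0,0],-1],[[0,-7,0],[0,0,0],-1],[[0,-8,0],[0,0,0],-1],[[0,-8,0],[0,0,0],-1]]'
python3 - <<'E'
from h import *
p,d=arm.get_image("side"); cv2.imwrite("pics/side4.png",cv2.resize(p[140:320,140:360],(733,600))[:,:,::-1])
s=arm.read_state();print(s['position'],s['contact_force'])
E
```

```text
clock: 4.55
position: [659.8, 80.0, 80.3]
ee_rot: [0.55, 0.444, -0.444, -0.55]
contact_force: [1.1, -0.2, 0.1]
gripper_width: 0.1
[659.77479688  80.15879809  80.2929044 ] [ 0.22803332  0.59886454 -0.02906879]
```

View pics/side4.png

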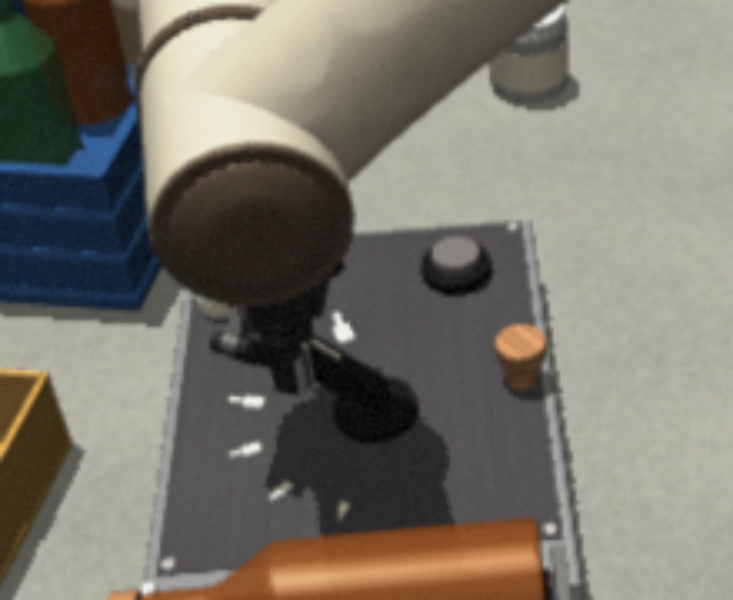

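The handle seems to have snapped ahead of the finger, and the force fell to about zero. I'll back off, lift, and verify.

```bash
python3 -m creep '[[[0,10,0],[0,0,0],-1],[[0,25,10],[0,0,0],-1],[[0,30,40],[0,0,0],-1],[[0,30,75],[0,0,0],-1],[[-30,10,100],[0,0,0],-1],[[-60,-20,110],[0,0,0],-1],[[-80,-50,110],[0,0,0],-1],[[-80,-85,110],[0,0,0],-1],[[-80,-120,110],[0,0,0],-1],[[-80,-152,110],[0,0,0],-1],[[-80,-152,110],[0,0,0],-1],[[-80,-152,110],[0,0,0],-1]]'
python3 - <<'E'
from h import *
from m import Rm,t
p,d=arm.get_image("side"); cv2.imwrite("pics/side5.png",cv2.resize(p[140:320,140:360],(733,600))[:,:,::-1])
q,d=arm.get_image("top"); cv2.imwrite("pics/top5.png",cv2.resize(q[110:270,230:390],(600,600))[:,:,::-1])
for m in (4,5,6):
  a=np.radians(75-30*(m-1));P=Rm@(np.array([-10,-30])+68*np.array([np.cos(a),np.sin(a)]))+t
  u=pj("side",[*P,96]);print(m,(u-[140,140])*10/3,(pj("top",[*P,96])-[230,110])*3.75)
s=arm.read_state();print(s['position'],s['contact_force'])
E
```

```text
clock: 5.6
position: [580.1, -71.9, 191.3]
ee_rot: [0.551, 0.444, -0.443, -0.55]
contact_force: [0.1, -0.2, -0.8]
gripper_width: -0.2
4 [271.30719776 364.75874188] [244.07496617 181.26198143]
5 [299.69968515 331.28787511] [298.19220413 198.65799768]
6 [345.61241582 310.20689319] [336.38734972 240.43858631]
[580.21353741 -70.42480911 190.91511833] [-0.13476931  0.25632135  0.29906399]
```

View pics/side5.png

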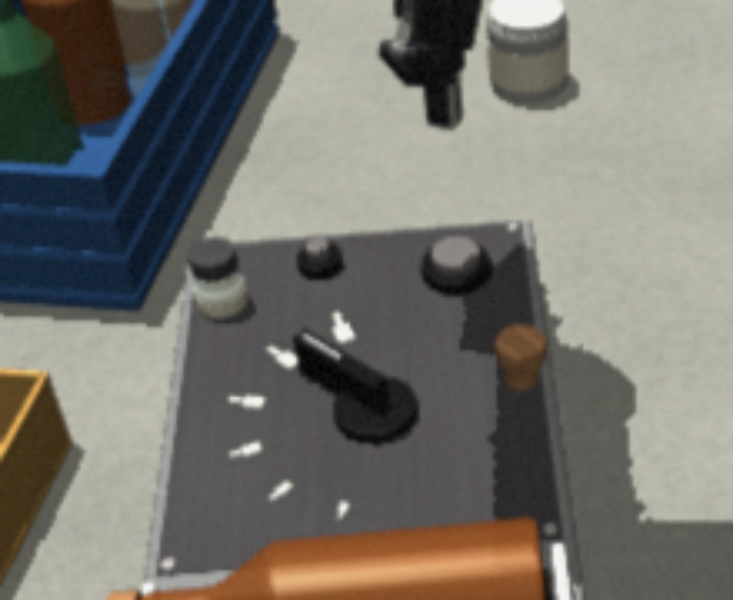

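View pics/top5.png

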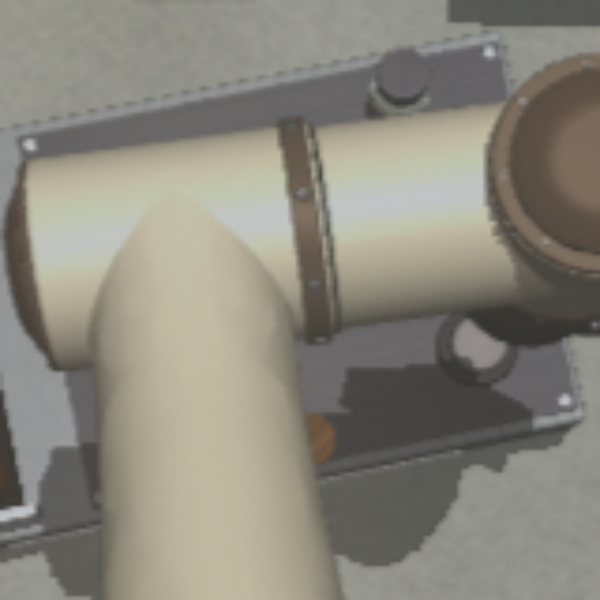

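The side view shows the tip at zoom (300,333), and mark 5 predicts (300,331), so the selector is set. Next I'll descend onto the start button.

```bash
python3 -m creep '[[[0,0,-30],[0,0,0],-1],[[0,0,-60],[0,0,0],-1],[[0,0,-80],[0,0,0],-1],[[0,0,-92],[0,0,0],-1],[[0,0,-98],[0,0,0],-1],[[0,0,-103],[0,0,0],-1],[[0,0,-106],[0,0,0],-1],[[0,0,-108],[0,0,0],-1],[[0,0,-110],[0,0,0],-1],[[0,0,-110],[0,0,0],-1]]'
```

```text
clock: 6.53
position: [580.5, -71.1, 81.1]
ee_rot: [0.551, 0.445, -0.443, -0.55]
contact_force: [-0.2, 1.4, 2.1]
gripper_width: 0.1
```

Contact, with about 2 N upward. Press further in 1 mm steps.

```bash
python3 -m creep '[[[0,0,-1],[0,0,0],-1],[[0,0,-2],[0,0,0],-1],[[0,0,-3],[0,0,0],-1],[[0,0,-4],[0,0,0],-1],[[0,0,-4],[0,0,0],-1]]'
python3 -m creep '[[[0,0,-1],[0,0,0],-1],[[0,0,-2],[0,0,0],-1],[[0,0,-2],[0,0,0],-1]]'
```

```text
clock: 6.95
position: [580.5, -71.3, 76.8]
ee_rot: [0.551, 0.445, -0.443, -0.55]
contact_force: [0.2, 2.8, 5.3]
gripper_width: -0.0
clock: 7.2
position: [580.5, -71.3, 76.0]
ee_rot: [0.551, 0.445, -0.444, -0.55]
contact_force: [-1.8, 3.3, 10.0]
gripper_width: -0.1
```

```bash
python3 -m creep '[[[0,0,-1],[0,0,0],-1],[[0,0,-2],[0,0,0],-1],[[0,0,-2],[0,0,0],-1],[[0,0,-2],[0,0,0],-1]]'
python3 - <<'E'
from h import *
p,d=arm.get_image("side"); cv2.imwrite("pics/side6.png",cv2.resize(p[170:260,200:320],(800,600))[:,:,::-1])
E
```

```text
clock: 7.53
position: [580.6, -71.3, 75.8]
ee_rot: [0.551, 0.445, -0.444, -0.549]
contact_force: [-5.5, 4.9, 19.0]
gripper_width: 0.1
```

View pics/side6.png

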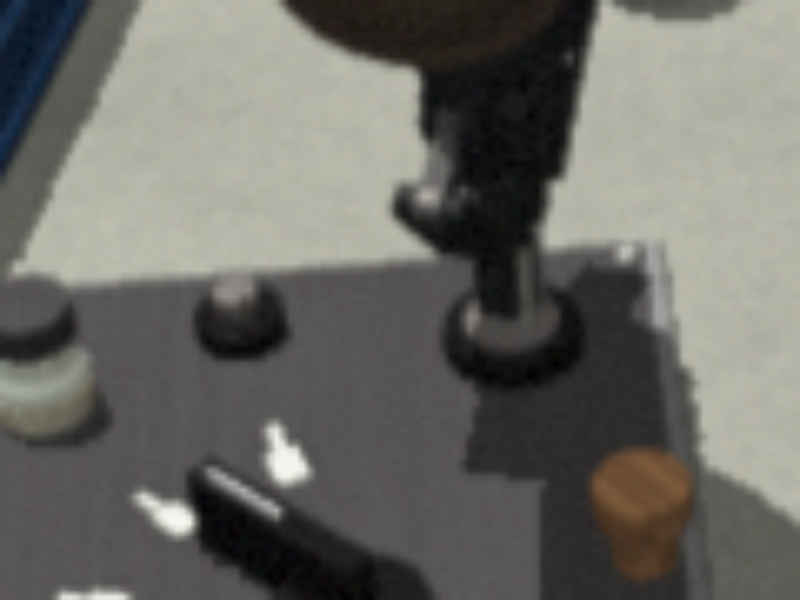

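The button has bottomed: TCP at 75.8 mm, rigid at 19 N. Retract.

```bash
python3 -m creep '[[[0,0,6],[0,0,0],-1],[[0,0,20],[0,0,0],-1],[[0,0,50],[0,0,0],-1],[[0,0,90],[0,0,0],-1],[[0,0,130],[0,0,0],-1],[[-30,-35,150],[0,0,0],-1],[[-60,-70,160],[0,0,0],-1],[[-90,-105,160],[0,0,0],-1],[[-120,-140,160],[0,0,0],-1],[[-150,-170,160],[0,0,0],-1],[[-180,-200,160],[0,0,0],-1],[[-180,-200,160],[0,0,0],-1]]'
python3 -m creep '[[[-30,-30,0],[0,0,0],-1],[[-60,-60,0],[0,0,0],-1],[[-80,-90,0],[0,0,0],-1],[[-90,-120,0],[0,0,0],-1],[[-100,-150,0],[0,0,0],-1],[[-110,-180,0],[0,0,0],-1],[[-110,-180,0],[0,0,0],-1],[[-110,-180,0],[0,0,0],-1]]'
python3 - <<'E'
from h import *
for n in("side","top"):
    p,d=arm.get_image(n); cv2.imwrite(f"pics/{n}7.png",p[:,:,::-1])
    b=np.load(f"{n}0.npz")["p"]
    if n=="side": a=p[195:295,180:320];cv2.imwrite("pics/z7.png",cv2.resize(a,(784,560),interpolation=cv2.INTER_CUBIC)[:,:,::-1])
E
```

```text
clock: 8.58
position: [395.8, -273.2, 231.5]
ee_rot: [-0.55, -0.443, 0.444, 0.552]
contact_force: [0.5, 0.2, 0.8]
gripper_width: 0.1
clock: 9.25
position: [288.1, -452.1, 230.7]
ee_rot: [-0.55, -0.443, 0.443, 0.552]
contact_force: [-0.6, -0.4, -0.0]
gripper_width: 0.1
```

View pics/top7.png

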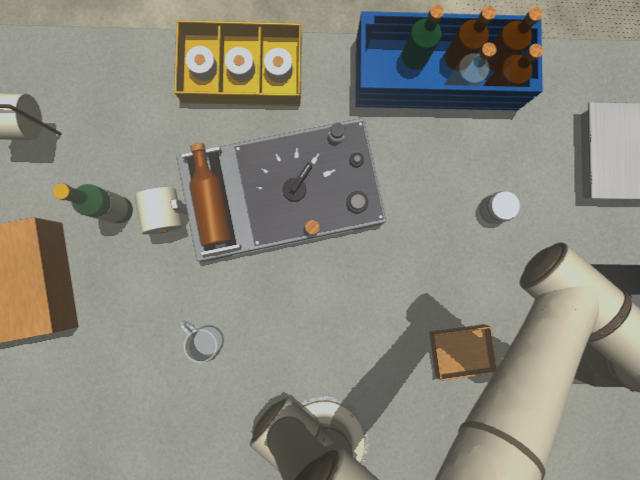

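View pics/z7.png

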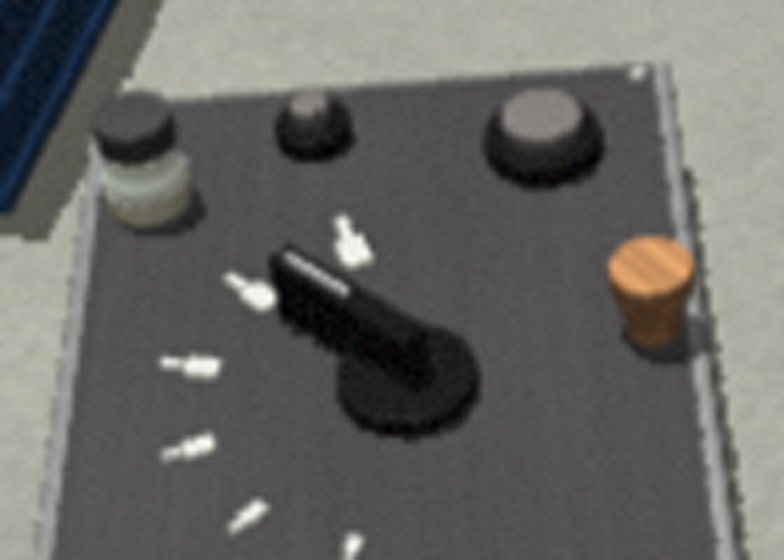

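The top view has the handle pointing at the fifth picture, near (314,160). Both buttons are up, all the loose things are at the same pixels as before, and the arm is clear.

```bash
python3 -c "
from bench import arm
print(arm.job_done())"
```

```text
the job is handed in; nothing more can be done
None
```

The selector is at its fifth mark and the start button was pressed after that. I handed the job in at about 9.4 s of the 51 s allowed; no verdict is reported.

- **Selector:** It started at mark 4. With the gripper shut, I pushed the handle one click clockwise from its left side only. Before the press, the handle tip in the side image was within about 2 zoomed pixels (under 1 image pixel) of the position predicted for mark 5.
- **Start button:** I pressed it straight down until it stopped. The tool was then at 75.8 mm, about 6 mm below the button's rest height, with 19 N at the wrist. I then backed the arm well clear.
- **Last checks:** In the final images the handle points at the fifth picture and both buttons are up. By eye, the loose things are where they were in the first pictures, and the wrist force is about zero. No check failed or disagreed.

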